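Find and mark the rubbing spot of a waxing turntable

TASK

The cheese turntable rubs on its wiper shoe somewhere in its turn. Crank it round slowly, either way, until you plainly feel the drag rise, and stop and leave it there, in the beginning of the rub, without forcing it on into the tight spot, which would score the rim. Then stand the half-kilogram weight gently on the plate at the marking point just inside the shoe, to mark the spot for the fitter, and leave the other things on the table where they are.

Things in the scene. Friction and masses are not known exactly. Their poses are not given: they have to be found in the camera images.
- plate: Turning plate of the turntable: bare steel disc, 0.6 kg, 260 mm across, 12 mm thick, its top face 52 mm above the worktop, a white boss (40 mm across, 8 mm high) in the middle. Origin on the vertical turning axis at worktop height; z up, x towards the crank. Turns without end either way about z and stays where it is let go. Steady drag felt at the crank: 1 to 1.5 N.
- hub (a point): Point on the turning axis, in the plate's top face. Part of the rim is swollen, unseen: its middle lies 1.9 to 4.4 rad counter-clockwise (from above) from the crank, at the start at least 0.9 rad of turn from the shoe. As it nears the shoe, drag at the crank climbs over 0.6 rad of turn to about 25 N more. Stop with it 4 to 12 N above the steady drag; from some 18 N above, the rim is scored.
- crank (a point): Crank post on the plate: upright black sleeve, 22 to 25 mm in diameter, free to revolve on its pin, 95 mm from the turning axis, standing from 57 to 102 mm above the worktop. Point on its axis, 81 mm above the worktop, a good height to grip. (Its axes turn with the sleeve: ignore them.)
- shoe: Wiper shoe: white block 30 x 30 x 20 mm on a steel bracket of the turntable's stand, fixed, its face at the plate's rim. Origin on the turning axis at worktop height; its x axis points from there to the shoe, whose block lies 134 to 164 mm out, 30 to 50 mm above the worktop. It holds a hidden spring pad that the swollen rim pushes back.
- mark (a point): Marking point on the stand (does not turn): in the plate's top face, 52 mm above the worktop, 90 mm from the turning axis towards the shoe (40 mm inside the rim). When the plate has been stopped at the rub, the crank is at least 1.2 rad of turn away from here.
- weight_mid (a point): Half-kilogram weight: plain grey metal, 42 mm in diameter, 53 mm high, 0.5 kg, body with a narrower knob on top, standing loose on the worktop to the right of the turntable. Point on its axis, half-way up (26.5 mm above its underside); z up.
- follower: Bystander: white cheese follower disc 101 mm across, 13 mm thick, lying on the worktop. Origin at the centre of its underside.
- cup: Bystander: white sample cup with a lid, 50 mm across, 46 mm high. Origin at the centre of its underside.
- ferrule: Bystander: steel pipe ferrule, 50 mm across, 30 mm high. Origin at the centre of its underside.
- weight: The same weight: origin at the centre of its underside.
Not all that is in view belongs to the job. What is shaped like the weight but purple is not meant.

How it is judged:
By the outcome, as a careful person would: the job done as asked, in the order asked, and still so for the second after the job is handed in, with the robot touching nothing.
It also fails if it takes over 72 s, if anything falls off the work surface, if the arm or the gripper's body presses on something with over 40 N, if the wrist force passes 120 N, or if a joint passes its speed limit or range.

ROBOT

A 6-joint arm with a two-finger parallel gripper is mounted at the origin on a cart in front of the work surface, level with it; the furniture and walls round the work are solid. World frame = base frame: x ahead of the robot, y to its left, z up, the work surface at z = 0. Lengths are in m, angles in rad, forces in N, time in s.
With the tool pointing down it reaches from about 0.325 to 0.85 m from the base axis. Payload 4.4 kg.
Tool frame: the origin (TCP) lies at the very end of the fingers, on their centre line; the grasp point (between the pads) lies 19 mm behind it; z points along the fingers, x is the direction in which the jaws open and shut, and the axes are right-handed (so a half turn about z gives the same grasp; the last joint's range is limited). The gripper opens to 94 mm and grips with 3 to 60 N. Pads are 16 mm wide; open, the fingers measure 119 mm over their backs; the gripper's body (75 mm by 177 mm) begins 78 mm behind the grasp point.
Start: joints at [-1.466, 0.207, 1.542, -0, 1.393, -0.15], TCP at [0.145, -0.556, 0.205] pointing down, gripper open.
Joint ranges: [-2.73, 2.73], [-0.86, 2.22], [0.23, 2.46], [-1.11, 4.25], [0.08, 2.63], [-2.82, 2.82]. Speed limits (rad/s): [2.79, 2.79, 3.14, 3.14, 3.14, 3.14].

INTERFACE

Orientations are given as a unit quaternion [w, x, y, z].
In Python, from cell import bot, move_gripper, optics, nets gives the robot as it stands. Calls block until the motion is done:
- bot.move_pose(position, orientation): joint-space move of the TCP to a pose.
- bot.move_l(position, rot=None, velocity=0.15, force_limit=None): straight line of the TCP; rot=None keeps the orientation; velocity is the mean speed in m/s. With force_limit (N) it stops when the force on the tool has changed by that much, and returns True; else False.
- bot.goto_joints(angles): joint-space move.
- move_gripper(opening, f_grip=None): finger opening in m; f_grip is the grip in N (None keeps the last); returns when the fingers have stopped.
- bot.pause(seconds).
- bot.ik(position, orientation): joint angles nearest the present ones, or None.
- optics.camera(name): name is "scene" or "side" or "wrist"; returns a dict with "pixels" (384x512x3 uint8, blue, green, red), "depth" (384x512 float32, m along the optical axis (not along the pixel's ray), 0 where there is no reading), "mtx" (3x3 intrinsics, pixels), "pose" (4x4, takes a point from camera to world coordinates). Camera axes: x right, y down, z forward; pixel columns grow to the right and rows downward; lengths in m; the calibration is good to about 2 mm. A picture is of the moment at which its call begins.
A pose or a line that the arm cannot do raises bot.Unreachable and nothing moves.
- bot.job_done(): hands the job in, once; it reports no verdict.
Trained networks look in a picture, given as the dict that the camera call returned (one of the last four; its "shot" number tells which), for a name from the list of things; names that differ only in an ending like _2 or _b are one class to them, and where a whole thing is asked for, a point or a joint stands for the part that bears it (a point fixed in the world has none). Each returns a list of dicts, best first, with "p" (0 to 1); they miss things now and then, are a little off and sometimes report something else, mostly with a low value. They report only what shows in the picture. A call takes as long as a camera call. They do not tell look-alikes from the thing itself.
- nets.find_in(picture, target): "rect" ([left, top, right, bottom] in pixels, round what is visible of it).
- nets.regions_of(picture, target): "mask" (384x512 bool, what is visible of it) and "rect" ([left, top, right, bottom] in pixels, round what is visible of it).
Readings, each from a call of its own:
- bot.read_t(): time.
- bot.read_joint_pos(): joint angles.
- bot.read_qvel(): joint speeds.
- bot.read_tau(): joint torques, N m.
- bot.read_eef_pos(): TCP position.
- bot.read_orientation(): TCP orientation.
- bot.read_wrist_force(): force on the tool from outside, world axes, zero at the start.
- bot.read_torque(): the same for the moment, N m.
- bot.read_width(): finger opening in m.
Only numpy, scipy, OpenCV 4.12 (cv2) and the standard library are available. Lean on these libraries where they do the work, as an engineer would, in place of code of your own. Each camera call takes 0.05 s, during which the arm holds its last target. There are 200 camera calls.

## Working session

There is one attempt and no reset: what is moved stays moved. The work goes in short steps, each a Python script; the robot and the scene stay as the last script left them, time stands still between calls to the robot, and variables do not carry over. Pictures are saved under pics/ and viewed, on a budget of 10 in all, crops included, one or two more only if the job needs it, and the job is handed in when it is done.

```bash
ls; mkdir -p pics; cat > h.py <<'E'
import numpy as np, cv2
from cell import bot, move_gripper, optics, nets
def cloud(p):
    d=p["depth"];K=p["mtx"];T=p["pose"]
    v,u=np.mgrid[:384,:512]
    c=np.stack([(u-K[0,2])/K[0,0]*d,(v-K[1,2])/K[1,1]*d,d],-1)
    w=c@T[:3,:3].T+T[:3,3]; w[d==0]=np.nan
    return w
def proj(p,X):
    T=np.linalg.inv(p["pose"]);c=T[:3,:3]@np.asarray(X)+T[:3,3];q=p["mtx"]@c
    return q[:2]/q[2]
E
python3 - <<'E'
from h import *
ims=[]
for n in("scene","side"):
    p=optics.camera(n);w=cloud(p);ims.append(p["pixels"].copy())
    print(n,p["pose"][:3,3].round(3))
    for t in("plate","crank","shoe","weight","follower","cup","ferrule"):
        for r in nets.regions_of(p,t)[:3]:
            m=r["mask"];q=w[m];q=q[~np.isnan(q[:,0])]
            print(t,round(r["p"],2),[int(x) for x in r["rect"]],np.median(q,0).round(3) if len(q) else None, (np.percentile(q,2,0).round(3),np.percentile(q,98,0).round(3)) if len(q) else None, p["pixels"][m].mean(0).astype(int))
    np.savez(f"/tmp/{n}.npz",w=w,px=p["pixels"])
    cv2.imwrite(f"pics/{n}0.png",p["pixels"])
print(bot.read_t(),bot.read_orientation())
E
```

```text
pics
scene [0.086 0.401 0.786]
plate 0.63 [188, 167, 290, 248] [0.572 0.033 0.052] (array([ 0.465, -0.089,  0.049]), array([0.691, 0.141, 0.064])) [141 141 151]
shoe 0.67 [175, 183, 193, 200] [0.71  0.101 0.048] (array([0.689, 0.067, 0.   ]), array([0.768, 0.117, 0.052])) [140 145 158]
weight 0.8 [320, 163, 337, 184] [ 0.516 -0.24   0.029] (array([ 0.502, -0.279, -0.001]), array([ 0.544, -0.226,  0.053])) [100 110 118]
weight 0.76 [255, 110, 272, 129] [ 0.806 -0.261  0.029] (array([ 0.794, -0.284,  0.005]), array([ 0.831, -0.247,  0.053])) [76 28 63]
follower 0.65 [259, 136, 296, 163] [ 0.694 -0.215  0.012] (array([ 0.65 , -0.264,  0.003]), array([ 0.74 , -0.172,  0.016])) [184 196 204]
cup 0.77 [339, 209, 360, 236] [ 0.373 -0.144  0.044] (array([ 0.355, -0.174, -0.   ]), array([ 0.398, -0.129,  0.048])) [ 50  56 133]
cup 0.72 [172, 168, 292, 250] [0.576 0.038 0.052] (array([ 0.465, -0.09 ,  0.018]), array([0.713, 0.141, 0.061])) [139 139 149]
ferrule 0.7 [217, 330, 241, 355] [0.341 0.249 0.007] (array([ 0.322,  0.226, -0.001]), array([0.366, 0.271, 0.031])) [ 99 108 115]
side [0.07 
[... 314 characters left out ...]
256  0.022] (array([ 0.792, -0.273,  0.003]), array([ 0.827, -0.247,  0.048])) [106  31  81]
weight 0.46 [298, 183, 310, 202] [ 0.515 -0.237  0.025] (array([ 0.5 , -0.26, -0.  ]), array([ 0.538, -0.226,  0.052])) [135 140 149]
follower 0.84 [239, 176, 265, 194] [ 0.691 -0.211  0.012] (array([ 0.648, -0.267, -0.001]), array([ 0.741, -0.17 ,  0.015])) [218 220 224]
cup 0.57 [327, 207, 342, 228] [ 0.372 -0.138  0.039] (array([ 0.354, -0.169,  0.002]), array([ 0.394, -0.129,  0.047])) [ 81  85 168]
cup 0.49 [295, 181, 309, 200] [ 0.515 -0.236  0.025] (array([ 0.5 , -0.26, -0.  ]), array([ 0.538, -0.226,  0.052])) [133 138 147]
0.8 [ 1.30905747e-05  7.91523426e-01 -6.11138827e-01  3.04446002e-05]
```

View pics/scene0.png

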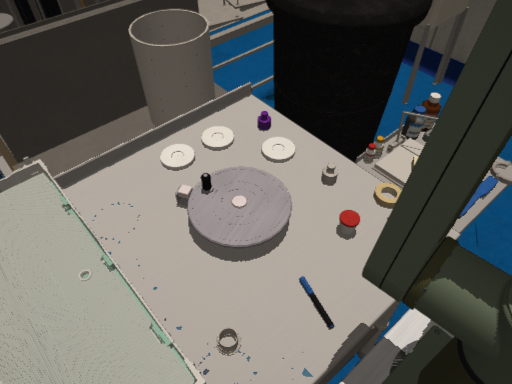

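View pics/side0.png

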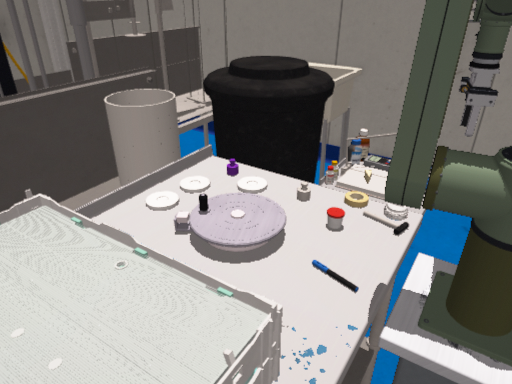

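Scene view: plate centred at about (240,205), black crank at (206,181), shoe at (185,193). There are two candidates for the weight: the grey one at (330,172) and the purple one at (264,121). The description says plain grey, so I choose (330,172). Next I fit the geometry and look at a close crop.

```bash
python3 - <<'E'
from h import *
from scipy.optimize import least_squares
C={}
for n in("scene","side"):
    f=np.load(f"/tmp/{n}.npz");w=f["w"];px=f["px"].astype(int)
    near=np.hypot(w[...,0]-.575,w[...,1]-.028)<.15
    top=near&(abs(w[...,2]-.052)<.004)
    # rim edge fit of convex hull of the top face
    q=w[top][:,:2].astype(np.float32);h=cv2.convexHull(q)[:,0]
    s=least_squares(lambda c:np.hypot(*(h-c[:2]).T)-.13,[.575,.028],loss="soft_l1",f_scale=.002)
    boss=near&(abs(w[...,2]-.060)<.003)&(np.hypot(w[...,0]-.575,w[...,1]-.028)<.04)
    b=w[boss];print(n,"centre",s.x,"minencl",cv2.minEnclosingCircle(h),"boss",len(b),b.mean(0))
    cr=near&(px.max(-1)<60)&(w[...,2]>.06)&(w[...,2]<.11)
    c=w[cr];print("crank",len(c),np.median(c,0),c.min(0),c.max(0), "top",c[c[:,2]>.098].mean(0))
    sh=(np.hypot(w[...,0]-s.x[0],w[...,1]-s.x[1])<.175)&(np.hypot(w[...,0]-s.x[0],w[...,1]-s.x[1])>.134)&(abs(w[...,2]-.05)<.004)
    t=w[sh];print("shoe top",len(t),t.mean(0),np.arctan2(*(t.mean(0)[:2]-s.x)[::-1]))
    for lab,z0 in(("knob",.04),("all",.004)):
        g=(np.hypot(w[...,0]-.516,w[...,1]+.243)<.04)&(w[...,2]>z0)&(w[...,2]<.06);t=w[g]
        print("weight",lab,len(t),t.mean(0),t.min(0),t.max(0))
p=optics.camera("scene");I=p["pixels"]
a=cv2.resize(I[140:220,280:380],None,fx=4,fy=4,interpolation=2);b=cv2.resize(I[150:230,160:260],None,fx=4,fy=4,interpolation=2)
cv2.imwrite("pics/crop.png",np.hstack([a,b]))
E
```

```text
scene centre [0.58438854 0.02334932] minencl ((0.5903231501579285, 0.025783559307456017), 0.136967271566391) boss 118 [0.58328362 0.02297239 0.05877459]
crank 119 [0.66507197 0.05973493 0.08492638] [0.66066059 0.04508943 0.06005779] [0.67780722 0.06731448 0.10344425] top [0.66881831 0.05819831 0.09972826]
shoe top 101 [0.71120719 0.09880989 0.04949178] 0.5367551070390262
weight knob 51 [ 0.52101071 -0.24502542  0.05047504] [ 0.51128096 -0.25743031  0.04079171] [ 0.53155927 -0.23548773  0.05582786]
weight all 257 [ 0.51683784 -0.24001034  0.02944374] [ 0.49440453 -0.26751142  0.00410874] [ 0.54287749 -0.2242924   0.05582786]
side centre [0.58345047 0.02409085] minencl ((0.5888873338699341, 0.027239110320806503), 0.13765570521354675) boss 66 [0.58208314 0.02283625 0.05842873]
crank 109 [0.66587895 0.06245392 0.08337911] [0.65918449 0.05144488 0.06058095] [0.67829654 0.0675779  0.10125594] top [0.66862787 0.05910332 0.09953931]
shoe top 66 [0.70924923 0.10004862 0.04902864] 0.5432117634005148
weight knob 31 [ 0.51921138 -0.2431192   0.04940086] [ 0.51165226 -0.25475755  0.04307499] [ 0.53004189 -0.23565299  0.05293238]
weight all 187 [ 0.51613252 -0.23828742  0.02709541] [ 0.49899991 -0.26512912  0.00422188] [ 0.54021436 -0.22543126  0.05293238]
```

View pics/crop.png

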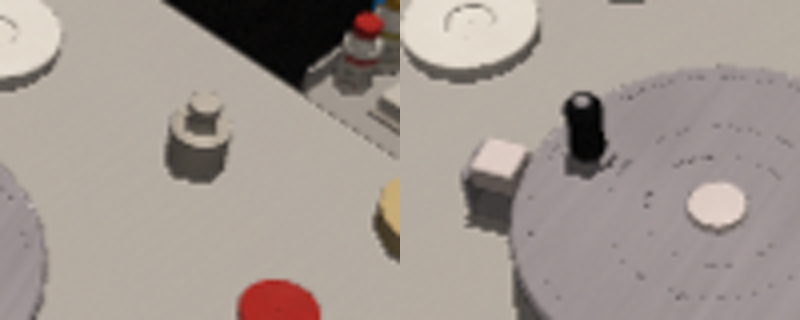

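The left crop shows the grey weight with its knob, so the choice holds. The right crop shows the white shoe, the black crank and the boss. Next I grip the crank and try a few small clockwise steps, away from the shoe.

```bash
cat >> h.py <<'E'
C0=np.array([.5835,.0235]);R0=.095
def q(psi): return [0,float(np.cos(psi/2)),float(np.sin(psi/2)),0]
def pt(a,r,z=.066): return [C0[0]+r*np.cos(a),C0[1]+r*np.sin(a),z]
def comp(a,f): # radial, ccw-tangential
    return f[0]*np.cos(a)+f[1]*np.sin(a), -f[0]*np.sin(a)+f[1]*np.cos(a)
E
python3 - <<'E'
from h import *
a=.387
x,y,_=pt(a,R0)
bot.move_pose([x,y,.16],q(np.pi/2)); print(bot.read_t(),bot.read_joint_pos())
move_gripper(.06,40)
bot.move_l([x,y,.066],velocity=.12)
print(bot.read_wrist_force())
move_gripper(0.0,40)
print("w",bot.read_width(),bot.read_wrist_force(),bot.read_eef_pos(),bot.read_t())
for k in range(1,4):
    b=a-.05*k
    h=bot.move_l(pt(b,R0),velocity=.04,force_limit=8)
    f=bot.read_wrist_force();print(h,round(b,3),f.round(2) if hasattr(f,'round') else f,np.round(comp(b,f),2),np.round(bot.read_eef_pos(),4),round(bot.read_t(),2))
np.save("/tmp/a.npy",b)
p=optics.camera("scene")
cv2.imwrite("pics/grip.png",cv2.resize(p["pixels"][110:250,140:320],None,fx=4,fy=4))
E
```

```text
3.7 [-4.16480432e-02  4.48483100e-01  1.32079232e+00 -2.39196013e-04
  1.37215061e+00 -1.61078272e+00]
[-0.10733593 -0.14064697  0.61144429]
w 0.02296545116894391 [-0.58976689 -1.09282488  2.04253363] [0.67173558 0.05904113 0.0664982 ] 6.0083
False 0.337 [-1.96  0.08  4.3 ] [-1.83  0.73] [0.6736 0.0546 0.0665] 6.28
False 0.287 [ 0.48 -1.45  4.66] [ 0.05 -1.52] [0.6753 0.0499 0.0665] 6.54
False 0.237 [ 1.08 -0.64  3.87] [ 0.9  -0.88] [0.6767 0.0455 0.0665] 6.81
```

View pics/grip.png

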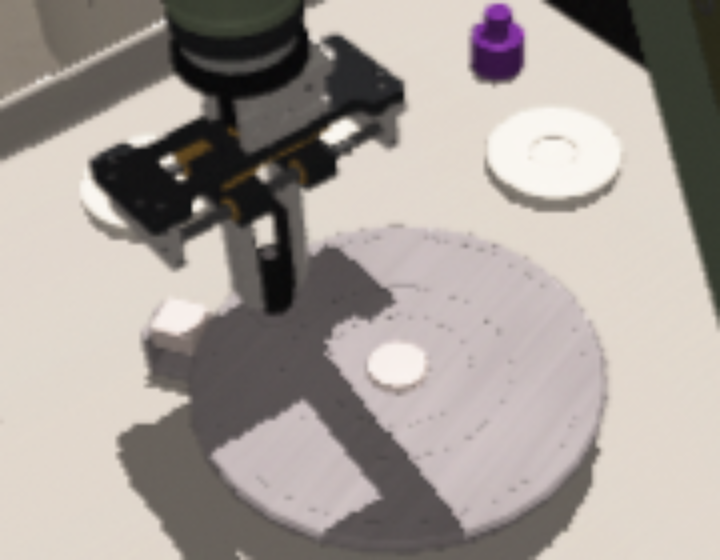

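The jaws hold the crank and the plate follows. Next is the part of the turn before the rub can begin, used as a baseline.

```bash
cat >> h.py <<'E'
def step(b,r,v,lim=9):
    h=bot.move_l(pt(b,r),velocity=v,force_limit=lim)
    F=[]
    for _ in range(4): F.append(bot.read_wrist_force()); bot.pause(.02)
    return h,comp(b,np.mean(F,0))
E
python3 - <<'E'
from h import *
b=float(np.load("/tmp/a.npy"));r=R0
L=[]
while b>-.6:
    b-=.07;h,(fr,ft)=step(b,r,.05)
    e=bot.read_eef_pos();th=np.arctan2(e[1]-C0[1],e[0]-C0[0])
    L.append((round(b,2),h,round(fr,1),round(ft,1),round(th-b,4)))
    if h or ft>5:break
print(*L,sep="\n");print(bot.read_t());np.save("/tmp/a.npy",b)
E
```

```text
(0.17, False, np.float64(2.8), np.float64(-1.2), np.float64(-0.0049))
(0.1, False, np.float64(5.4), np.float64(-1.2), np.float64(-0.005))
(0.03, False, np.float64(5.9), np.float64(-1.0), np.float64(-0.0064))
(-0.04, False, np.float64(6.9), np.float64(-0.6), np.float64(-0.007))
(-0.11, False, np.float64(7.1), np.float64(-0.9), np.float64(-0.0079))
(-0.18, False, np.float64(7.6), np.float64(-0.5), np.float64(-0.009))
(-0.25, False, np.float64(7.9), np.float64(-0.9), np.float64(-0.0095))
(-0.32, False, np.float64(8.5), np.float64(-0.5), np.float64(-0.0105))
(-0.39, False, np.float64(8.7), np.float64(-0.5), np.float64(-0.0116))
(-0.46, False, np.float64(9.0), np.float64(-1.0), np.float64(-0.0122))
(-0.53, False, np.float64(10.0), np.float64(-0.5), np.float64(-0.0129))
(-0.6, False, np.float64(9.5), np.float64(-1.1), np.float64(-0.0133))
11.0583
```

```bash
python3 - <<'E'
from h import *
b=float(np.load("/tmp/a.npy"));r=R0
for lim,dr in((20,.001),(5,.001),(3,0),(2,0),(1.2,0)):
    r+=dr;b-=.03
    f0=np.array(bot.read_wrist_force());h,(fr,ft)=step(b,r,.04,lim)
    e=bot.read_eef_pos();th=np.arctan2(e[1]-C0[1],e[0]-C0[0])
    print(lim,h,round(b,3),round(th,3),"r",r,round(float(np.hypot(e[0]-C0[0],e[1]-C0[1])),4),"fr",round(fr,1),"ft",round(ft,1),"z",round(float(bot.read_wrist_force()[2]),1))
print(bot.read_t());np.save("/tmp/a.npy",[b,r])
E
```

```text
20 False -0.633 -0.642 r 0.096 0.0987 fr 8.0 ft -0.2 z 2.0
5 False -0.663 -0.671 r 0.097 0.0989 fr 5.7 ft -0.0 z 4.2
3 False -0.693 -0.701 r 0.097 0.0989 fr 6.1 ft -0.1 z 3.9
2 False -0.723 -0.731 r 0.097 0.099 fr 6.1 ft 0.3 z 4.2
1.2 False -0.753 -0.761 r 0.097 0.099 fr 6.2 ft 0.4 z 3.5
12.6417
```

The arm is compliant, and the true circle centre comes out about 4 mm from the vision fit, going by the TCP track. I re-centre and continue towards the rub, watching the tangential force.

```bash
sed -i 's/^C0=.*/C0=np.array([.5851,.0195]);R0=.0951/' h.py
python3 - <<'E'
from h import *
e=bot.read_eef_pos();b=np.arctan2(e[1]-C0[1],e[0]-C0[0]);r=R0;P=[];L=[]
for k in range(90):
    b-=.04;h,(fr,ft)=step(b,r,.04,5)
    e=bot.read_eef_pos();P.append(e[:2]);th=np.arctan2(e[1]-C0[1],e[0]-C0[0])
    r+=np.clip(fr*.0001,-.0003,.0003)
    L.append((k,round(b,2),h,round(th-np.round(th/6.2832-b/6.2832)*2*np.pi-b,3),round(r,4),round(float(fr),1),round(float(ft),1)))
    if h or ft>4.5 or bot.read_t()>38:break
for l in L[::3]+L[-6:]:print(*l)
print(bot.read_t());np.save("/tmp/a.npy",[b,r]);np.save("/tmp/P.npy",P)
E
```

```text
0 -0.78 True -0.003 0.095 -1.1 -1.1
0 -0.78 True -0.003 0.095 -1.1 -1.1
12.9167
```

```bash
cat > run.py <<'E'
from h import *
e=bot.read_eef_pos();b=np.arctan2(e[1]-C0[1],e[0]-C0[0]);r=R0;P=[];L=[]
if b>.6:b-=2*np.pi
for k in range(90):
    b-=.04;h,(fr,ft)=step(b,r,.04,5)
    e=bot.read_eef_pos();P.append(e[:2]);th=np.arctan2(e[1]-C0[1],e[0]-C0[0])
    r+=np.clip(fr*.0001,-.0003,.0003)
    L.append((k,round(b,2),h,round(th-np.round((th-b)/6.2832)*2*np.pi-b,3),round(r,4),round(float(fr),1),round(float(ft),1)))
    if h or ft>4.5 or bot.read_t()>38:break
for l in L[:-6:3]+L[-6:]:print(*l)
print(bot.read_t());np.save("/tmp/a.npy",[b,r]);np.save("/tmp/P.npy",P)
E
python3 run.py
```

```text
0 -0.82 True 0.016 0.0951 -0.1 -1.2
13.1917
```

```bash
python3 - <<'E'
from h import *
e=bot.read_eef_pos();b=np.arctan2(e[1]-C0[1],e[0]-C0[0])
f=np.array(bot.read_wrist_force());print(round(b,4),f.round(2),np.hypot(*(e[:2]-C0)),bot.read_torque())
for k in range(5):
    b-=.01
    h=bot.move_l(pt(b,R0),velocity=.02,force_limit=12)
    for j in range(2):
        f=np.array(bot.read_wrist_force());e=bot.read_eef_pos();th=np.arctan2(e[1]-C0[1],e[0]-C0[0])
        print(h,round(b,4),round(th-b,4),f.round(2),np.round(comp(b,f),2),round(float(np.hypot(*(e[:2]-C0))),4))
        bot.pause(.05)
print(bot.read_t())
E
```

```text
-0.8091 [-1.48 -0.63  3.65] 0.09531642649597086 [-0.15725897  0.12744054  0.01953721]
False -0.8191 0.0052 [0.25 0.08 5.78] [0.12 0.24] 0.0953
False -0.8191 0.0052 [ 0.05 -0.18  5.97] [ 0.17 -0.09] 0.0953
False -0.8291 0.0068 [0.93 0.35 5.84] [0.37 0.92] 0.0953
False -0.8291 0.0067 [0.62 0.01 3.95] [0.41 0.47] 0.0953
False -0.8391 0.006 [-0.15 -0.15  5.74] [ 0.02 -0.21] 0.0953
False -0.8391 0.0058 [0.85 0.16 5.04] [0.45 0.73] 0.0953
False -0.8491 0.0047 [0.29 0.72 5.27] [-0.34  0.69] 0.0953
False -0.8491 0.005 [1.48 0.98 5.77] [0.25 1.76] 0.0953
False -0.8591 0.0046 [1.52 0.99 4.42] [0.24 1.8 ] 0.0953
False -0.8591 0.0047 [1.45 0.76 5.4 ] [0.37 1.6 ] 0.0953
14.9583
```

No rub here: the tangential drag is a steady 1.3 N or so, and the earlier stops were noise. I continue with a looser per-step limit.

```bash
sed -i 's/step(b,r,.04,5)/step(b,r,.04,9)/' run.py; sed -i 's/ft>4.5/ft>5/' run.py; python3 run.py
```

```text
0 -0.89 False -0.001 0.0951 -0.4 0.2
3 -1.01 False -0.008 0.095 -0.5 -0.1
6 -1.13 False -0.009 0.0949 0.1 -0.7
9 -1.25 False -0.01 0.0948 -0.5 -0.4
12 -1.37 False -0.011 0.0947 -0.3 -0.3
15 -1.49 False -0.01 0.0946 -0.8 -0.3
18 -1.61 False -0.01 0.0945 -0.6 -0.5
21 -1.73 False -0.01 0.0944 -0.5 -0.6
24 -1.85 False -0.01 0.0944 -0.0 -0.2
27 -1.97 False -0.009 0.0942 -0.4 -0.0
30 -2.09 False -0.008 0.0943 0.1 0.1
33 -2.21 False -0.007 0.0941 -0.5 -0.2
36 -2.33 False -0.005 0.0941 -0.2 -0.6
39 -2.45 False -0.004 0.094 -0.3 -0.4
42 -2.57 False 0.002 0.094 0.1 0.9
44 -2.65 False 0.008 0.0939 0.2 1.2
45 -2.69 False 0.012 0.0939 0.1 2.7
46 -2.73 False 0.015 0.094 0.2 3.4
47 -2.77 False 0.018 0.094 0.2 3.9
48 -2.81 False 0.021 0.094 0.2 4.3
49 -2.85 False 0.023 0.0941 0.6 5.4
30.7917
```

The drag is plainly rising, to about 5.5 N above the baseline, and the lag is growing with it. A few slow micro-steps should read it without the stop transient.

```bash
python3 - <<'E'
from h import *
b,r=np.load("/tmp/a.npy")
for k in range(4):
    b-=.008
    h=bot.move_l(pt(b,r),velocity=.015,force_limit=6)
    F=[]
    for j in range(6): F.append(bot.read_wrist_force());bot.pause(.02)
    e=bot.read_eef_pos();th=np.arctan2(e[1]-C0[1],e[0]-C0[0])
    c=np.array([comp(th,f) for f in F]);print(h,round(b,4),round(th-b,4),c.mean(0).round(2),c.std(0).round(2))
    if c[:,1].mean()>8:break
print(bot.read_t());np.save("/tmp/a.npy",[b,r])
E
```

```text
False -2.8625 0.0299 [0.35 7.  ] [0.46 0.77]
False -2.8705 0.037 [0.98 8.68] [0.41 0.46]
31.4917
```

```bash
python3 - <<'E'
from h import *
b,r=np.load("/tmp/a.npy")
for k in range(7):
    e0=bot.read_eef_pos();t0=np.arctan2(e0[1]-C0[1],e0[0]-C0[0])
    b-=.006
    h=bot.move_l(pt(b,r),velocity=.015,force_limit=6)
    F=[]
    for j in range(6): F.append(bot.read_wrist_force());bot.pause(.02)
    e=bot.read_eef_pos();th=np.arctan2(e[1]-C0[1],e[0]-C0[0])
    c=np.array([comp(th,f) for f in F]);print(h,round(b,4),round(th,4),c.mean(0).round(2))
    if c[:,1].mean()>12 or t0-th>.0035:break
print(bot.read_t());np.save("/tmp/a.npy",[b,r])
E
```

```text
False -2.8765 -2.8339 [0.98 9.97]
False -2.8825 -2.8346 [ 1.12 11.35]
False -2.8885 -2.8383 [ 0.79 12.29]
32.5417
```

It slips at about 12 N total, roughly 10.7 N above steady. That is inside the window but near the top of it, so I ease back about 0.045 rad, relieve the arm's wind-up and let go.

```bash
python3 - <<'E'
from h import *
b,r=np.load("/tmp/a.npy")
def th_():
    e=bot.read_eef_pos();return np.arctan2(e[1]-C0[1],e[0]-C0[0])
t0=th_()
for k in range(30):
    b+=.008
    bot.move_l(pt(b,r),velocity=.02)
    f=np.mean([bot.read_wrist_force() for _ in range(3)],0);th=th_()
    if k%3==0 or th>-2.797:print(round(b,3),round(th,4),np.round(comp(th,f),1))
    if th>-2.797:break
# relieve wind-up
for k in range(15):
    f=np.mean([bot.read_wrist_force() for _ in range(3)],0);th=th_();ft=comp(th,f)[1]
    if ft>-1.5:break
    b-=.005;bot.move_l(pt(b,r),velocity=.02)
print("relieved",round(b,3),round(th,4),round(ft,1))
x=bot.read_eef_pos()
move_gripper(.05)
print(bot.read_eef_pos()-x)
bot.move_l([x[0],x[1],.17],velocity=.15)
print(bot.read_t())
p=optics.camera("scene");np.savez("/tmp/s2.npz",w=cloud(p),px=p["pixels"])
w=cloud(p);px=p["pixels"].astype(int)
m=(np.hypot(w[...,0]-.585,w[...,1]-.02)<.13)&(px.max(-1)<60)&(w[...,2]>.098)&(w[...,2]<.106)
print(m.sum(),w[m].mean(0), x)
cv2.imwrite("pics/rel.png",cv2.resize(p["pixels"][110:250,140:320],None,fx=4,fy=4))
E
```

```text
-2.881 -2.8377 [0.6 9.7]
-2.857 -2.8353 [0.3 3.5]
-2.833 -2.8329 [-0.5 -0.1]
-2.809 -2.8306 [-0.5 -7. ]
-2.785 -2.8218 [-1.5 -9.3]
-2.761 -2.7963 [-1.7 -9. ]
relieved -2.801 -2.7992 -0.3
[ 0.00039564  0.00038769 -0.00060684]
40.0
46 [ 0.49290258 -0.00772656  0.10037321] [ 0.49583903 -0.01231271  0.0663771 ]
```

View pics/rel.png

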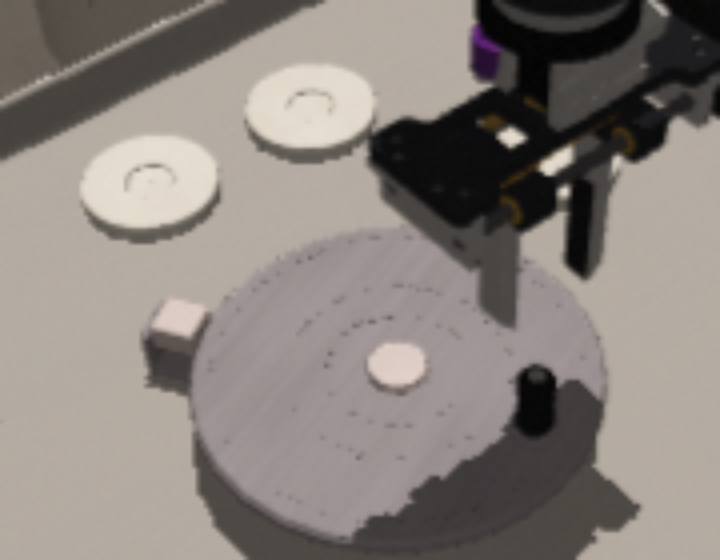

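Released: the crank stands at (536,400) in the crop, well away from the shoe at (180,325), and the reverse drag was about 9 N. Next is the weight, located first with the wrist camera.

```bash
python3 - <<'E'
from h import *
bot.move_pose([.47,-.243,.20],q(np.pi/2))
p=optics.camera("wrist");w=cloud(p)
print(bot.read_t(),p["pose"][:3,3],bot.read_eef_pos())
for r in nets.regions_of(p,"weight")[:2]:
    t=w[r["mask"]];t=t[~np.isnan(t[:,0])];print(r["p"],r["rect"],t.mean(0))
for lo,hi in((.045,.06),(.022,.045)):
    t=w[(np.hypot(w[...,0]-.519,w[...,1]+.245)<.035)&(w[...,2]>lo)&(w[...,2]<hi)]
    if len(t): print(len(t),np.median(t[:,2]),cv2.minEnclosingCircle(t[:,:2].astype(np.float32)),t.min(0),t.max(0))
cv2.imwrite("pics/w.png",p["pixels"])
P=np.load("/tmp/P.npy");from scipy.optimize import least_squares
print(least_squares(lambda c:np.hypot(*(P-c[:2]).T)-c[2],[.585,.02,.095]).x)
E
```

```text
41.0333 [ 0.40467415 -0.24407951  0.37843723] [ 0.46995426 -0.24143172  0.19924505]
0.72 [234.0, 193.1, 263.5, 233.6] [ 0.51645789 -0.2521165   0.03278483]
260 0.05190755950462125 ((0.5211937427520752, -0.2518440783023834), 0.011258908547461033) [ 0.51004301 -0.26222857  0.045218  ] [ 0.53216852 -0.24114357  0.05419113]
544 0.030982127264062242 ((0.5213339924812317, -0.2516424357891083), 0.02120869792997837) [ 0.50042679 -0.27237361  0.02231403] [ 0.54204503 -0.23176533  0.03596549]
[0.58542511 0.0194066  0.09501921]
```

View pics/w.png

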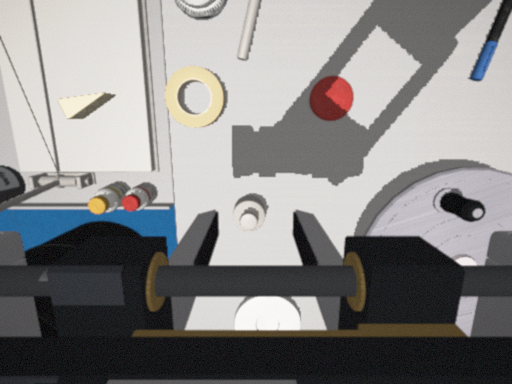

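The wrist view shows the grey weight between the open jaws at (249,212), with the crank and boss at the right. Now I grasp it, carry it over and take a wrist look above the mark.

```bash
python3 - <<'E'
from h import *
move_gripper(.075,25)
x,y=.5215,-.2485
bot.move_pose([x,y,.09],q(np.pi/2))
print(bot.move_l([x,y,.006],velocity=.1,force_limit=15),bot.read_eef_pos())
move_gripper(0,25)
print("w",bot.read_width(),bot.read_wrist_force())
f0=bot.read_wrist_force()
bot.move_l([x,y,.15],velocity=.15)
f1=bot.read_wrist_force();print("w",bot.read_width(),np.array(f1)-f0)
bot.move_pose([.60,.067,.16],q(np.pi/2)); bot.pause(.2)
p=optics.camera("wrist");w=cloud(p);e=bot.read_eef_pos();print(e,bot.read_t())
b=w[(abs(w[...,2]-.06)<.004)&(np.hypot(w[...,0]-.5854,w[...,1]-.02)<.03)];print("boss",len(b),b.mean(0) if len(b) else 0)
s=w[(abs(w[...,2]-.05)<.004)&(np.hypot(w[...,0]-.712,w[...,1]-.097)<.03)&(np.hypot(w[...,0]-.5854,w[...,1]-.02)>.135)];print("shoe",len(s),s.mean(0) if len(s) else 0,s.min(0),s.max(0))
t=w[(np.hypot(w[...,0]-e[0],w[...,1]-e[1])<.03)&(w[...,2]>.15)&(w[...,2]<.22)];print("held",len(t),t.mean(0) if len(t) else 0)
cv2.imwrite("pics/c.png",p["pixels"])
E
```

```text
False [ 0.52215836 -0.24894816  0.0067493 ]
w 0.04091967907303632 [-0.93954714 -1.99552161  2.23831319]
w 0.04099516080495928 [ 1.71130124  2.20487312 -6.15926612]
[0.6001097  0.06569783 0.15999728] 46.4417
boss 995 [0.58324341 0.01831622 0.0584542 ]Traceback (most recent call last):
  File "<stdin>", line 14, in <module>
    return umr_minimum(a, axis, None, out, keepdims, initial, where)
ValueError: zero-size array to reduction operation minimum which has no identity
```

The weight is held: opening 41 mm, and about 5 N taken up on lifting. The wrist boss reading and the arm-track centre agree to within about 2 mm. Now I place it.

```bash
python3 - <<'E'
from h import *
x,y=.662,.0658
bot.move_l([x,y,.12],velocity=.15); bot.pause(.3)
e=bot.read_eef_pos();print(e)
x,y=2*np.array([x,y])-e[:2]
bot.move_l([x,y,.068],velocity=.08); bot.pause(.2)
print(bot.read_eef_pos(),bot.read_wrist_force())
for z in np.arange(.066,.0545,-.001):
    h=bot.move_l([x,y,z],velocity=.015,force_limit=3.5);e=bot.read_eef_pos();f=bot.read_wrist_force()
    print(h,round(z,4),np.round(e,4),np.round(f,1))
    if e[2]<.0665 and e[2]-z>.0025 or h and e[2]<.060: break
print(bot.read_t(),bot.read_width())
E
```

```text
[0.66193748 0.06589314 0.12087792]
[0.66280325 0.06566608 0.06898974] [ 0.33807227 -1.11318975 -4.90788408]
False 0.066 [0.6619 0.0657 0.0659] [-0.1  0.4 -5.2]
False 0.065 [0.6619 0.0657 0.0648] [ 0.7  0.4 -4.6]
False 0.064 [0.662  0.0657 0.0639] [ 0.  -0.  -4.8]
False 0.063 [0.662  0.0657 0.0629] [-0.4  0.6 -4.1]
False 0.062 [0.662  0.0657 0.0619] [ 0.3  0.6 -5.3]
False 0.061 [0.662  0.0657 0.0609] [-0.1 -0.3 -5.2]
False 0.06 [0.662  0.0657 0.0599] [-0.2 -0.1 -3.1]
False 0.059 [0.6619 0.0657 0.0589] [-0.2 -0.3 -5.1]
False 0.058 [0.6623 0.0657 0.0584] [ 0.2  1.  -2.9]
False 0.057 [0.6624 0.0657 0.0583] [-3.2 -0.7  4.9]
False 0.056 [0.6625 0.0657 0.0583] [-5.6 -0.3  9.3]
False 0.055 [0.6625 0.0657 0.0582] [-7.2 -1.  13.9]
51.4167 0.04116282243787893
```

It touched down at TCP z ≈ 0.0583. I relieve the press, open, rise clear and check.

```bash
python3 - <<'E'
from h import *
e=bot.read_eef_pos()
bot.move_l([.662,.0657,.058],velocity=.02);print(bot.read_wrist_force())
move_gripper(.065)
e=bot.read_eef_pos()
bot.move_l([e[0],e[1],.16],velocity=.1)
bot.move_pose([.45,-.15,.25],q(np.pi/2)); bot.pause(.2);print(bot.read_t())
im=[]
for n in("scene","side"):
    p=optics.camera(n);w=cloud(p);px=p["pixels"].astype(int);im.append(p["pixels"][110:260,140:340])
    m=(np.hypot(w[...,0]-.585,w[...,1]-.02)<.13)&(px.max(-1)<60)&(w[...,2]>.098)&(w[...,2]<.106)
    print(n,"crank",m.sum(),w[m].mean(0))
    near=np.hypot(w[...,0]-.66,w[...,1]-.068)<.045
    t=w[near&(w[...,2]>.095)&(w[...,2]<.11)];print("knob",len(t),t.mean(0))
    bb=w[(abs(w[...,2]-.06)<.003)&(np.hypot(w[...,0]-.583,w[...,1]-.023)<.025)];print("boss",bb.mean(0))
    print("rel",np.hypot(*(t.mean(0)-bb.mean(0))[:2]),np.arctan2(*(t.mean(0)-bb.mean(0))[1::-1]))
cv2.imwrite("pics/end.png",cv2.resize(np.hstack(im),None,fx=2,fy=2))
E
```

```text
[-1.0658422  -0.09286149  1.94958583]
54.8583
scene crank 34 [ 0.49220988 -0.00713979  0.09998555]
knob 59 [0.65995562 0.06989264 0.10300996]
boss [0.58343184 0.02290983 0.05893966]
rel 0.08979572522926188 0.5506236009874788
side crank 15 [ 0.49094471 -0.00485141  0.09994175]
knob 46 [0.65841552 0.07136755 0.10180963]
boss [0.58136999 0.02251537 0.05855732]
rel 0.09122800943643002 0.5650942936434059
```

View pics/end.png

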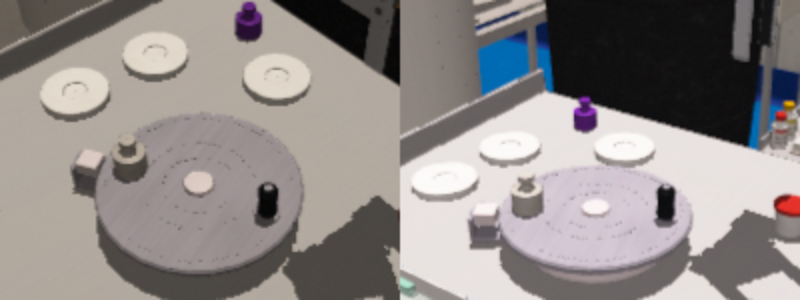

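The weight stands upright just inside the shoe, 90–91 mm from the hub at angle 0.55 against 0.54 for the shoe. The crank has not moved beyond measurement noise, and the arm is clear.

```bash
python3 -c "
from cell import bot
bot.job_done()"
```

```text
the job is handed in; nothing more can be done
```

The turntable is stopped in the beginning of the rub and the half-kilogram weight stands on the marking point. I handed the job in soon after 55 s on the robot's clock, with the arm clear of everything.

- **Rub:** I cranked clockwise until the drag plainly rose. It slipped at about 12 N, roughly 10.7 N above the steady drag of about 1.3 N. That was near the top of the allowed range, so I eased it back about 0.04 rad. The reverse drag there was about 9 N, or 7.5–8 N above steady, and I relieved the arm's strain before letting go.
- **Weight:** I chose the grey one, not the purple. In the last pictures it stands upright 90–91 mm from the hub and within about 0.02 rad of the shoe's direction. The crank stayed put to within measurement noise, and the bystanders in view (follower and cup) look unmoved. The ferrule was out of the last view, but the arm never went near it.

**Checks that disagreed:**
- **Hub position:** the cameras and the arm's own track differed by 2–4 mm. I placed the weight mainly by the arm track and wrist camera.
- **Early force stops:** two stops while cranking were false, caused by sensor noise and the arm unwinding.
- **Drag after quick steps:** readings just after them came out 1–2 N low, so I used slow small steps for the final figure.
- **Press on set-down:** the slow descent overran contact by a few millimetres, so the weight was pressed on the plate with up to about 19 N. I backed off before releasing, but this was firmer than intended.

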